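# Uncover the dust extractor's filter

### The job

Open the dust extractor on the bench so that its flat filter can be checked: with a fingertip press in the snap tab in front of the filter lid and, while it is in, push the released lid back along the machine's top until it is right out of its guides and the whole filter opening is uncovered. Only slide the lid, never lift it or push it over the edge: leave it lying flat on the machine's top, let the tab spring back out, leave the other things where they are and take the hand away.

Things in the scene. Friction and masses are not known exactly. Their poses are not given: they have to be found in the camera images.
- extractor: grey dust extractor, fixed, 360 mm long (x), 300 wide (y), flat top (deck) 215 mm above the bench. Origin: centre of its underside, on the bench. +x runs from its front (hose port, dial) to its rear: the way the lid slides off; z up. On the deck's middle line, front to rear: snap tab (x -120 to -88 mm), lid on its seat (x -85 to 31), bare deck, rear rim. The deck's sides have rims too, 8 mm high (y +-142)
- filter_lid: black filter lid, loose shell, about 0.18 kg, 116 mm long (x), 132 wide (y; 144 over its low side flanges), 14 high, upright front wall facing the tab. Origin: centre of its underside, 58 mm behind the front wall's outer face; axes as the extractor's. The tab's tooth stops it from sliding back until the tab is pressed; it has 1.5 mm of play. After 100 mm it is clear of guides and filter opening
- lid_seat (a point): fixed point on the deck where the lid's origin lies when on its seat (extractor x -27, y 0, z 215 mm). The filter opening below the lid spans extractor x -72 to 6, y -50 to 50 mm. Fixed guides 9.5 mm high run along the lid's sides (x -88 to 8, inner faces y +-74 mm), with lips over the lid's side flanges, so that it can only slide
- rear_rim (a point): fixed point on the deck at the foot of the rear rim's inner face, middle of the width (extractor x 168 mm); the rim is 8 mm high. The lid meets it after sliding 137 mm from its seat
- tab_top (a point): centre of the snap tab's top; moves with it. A black ribbed pad, 32 mm long (x), 40 wide (y), in front of the lid with a 3 mm gap; its top is 12 mm above the deck when out, 4 mm when fully in. A fingertip at that height, moved to the rear, meets the lid's front wall, which there spans 5 to 14 mm above the deck, and passes freely over the deck and opening
- snap_tab (a joint): how far the tab is pressed straight down (m): 0 out, 0.008 fully in. Spring-loaded: about 1 N to start, 6 N fully in; it springs back when let go. Press it fully in; the lid is free to slide back from about 0.0045 on; once the lid has gone back 15 mm the tab no longer holds it
Mind the look-alikes: they are no part of the job. What is meant by the filter_lid is not green or purple, and is the larger of those in its own colour.

How it is judged:
On the way, in this order (a step that is already met when the one before it is completed fails the run):
1. the snap tab is pressed in while the lid is still on its seat (value of joint snap_tab above 0.004 m and x of filter_lid in the frame of extractor below -0.017 m), for 0.05 s.
2. the lid has been pushed back out of its guides and lies flat on the deck (x of filter_lid in the frame of extractor above 0.073 m and z of filter_lid in the frame of extractor between 0.209 and 0.221 m and angle between filter_lid's own z axis and vertical below 0.06 rad and y of filter_lid in the frame of extractor between -0.045 and 0.045 m), for 0.1 s.
At the end, for the whole second after the job is handed in: The lid's centre is at least 100 mm behind its seat (filter opening and guides clear), the lid lies flat on the deck (height within 6 mm, tilt under 3.4 degrees, within 45 mm of the middle line), at rest, and the tab has sprung back (within 2 mm of fully out) (all of step 2 and value of joint snap_tab below 0.002 m and linear speed of filter_lid below 0.01 m/s); the robot touches nothing.
It fails at once if the lid was lifted, tipped up or dropped off the machine (z of filter_lid in the frame of extractor above 0.229 m or z of filter_lid in the frame of extractor below 0.2 m or angle between filter_lid's own z axis and vertical above 0.3 rad).
It fails at once if another thing on the bench or the machine was moved by more than 30 mm (distance of any of pencil, sanding_block, sander, glue, tape_measure, discs, mallet from where it was at the start of the episode above 0.03 m).
It also fails if it takes over 32 s, if anything falls off the work surface, if the arm or the gripper's body presses on something with over 40 N, if the wrist force passes 120 N, or if a joint passes its speed limit or range.

### The arm

A 6-joint arm with a two-finger parallel gripper is mounted at the origin on the work surface. World frame = base frame: x ahead of the robot, y to its left, z up, the work surface at z = 0. Lengths are in m, angles in rad, forces in N, time in s.
With the tool pointing down it reaches from about 0.375 to 0.9 m from the base axis. Payload 3.1 kg.
Tool frame: the origin (TCP) lies between the finger pads; the fingertips stand 8 mm ahead of it and the grasp point (between the pads) lies 11 mm behind it; z points along the fingers, y is the line along which they close (so a half turn about z gives the same grasp; the last joint's range is limited). The gripper opens to 85 mm and grips with 20 to 120 N. Pads are 22 mm wide; open, the fingers measure 114 mm over their backs; the gripper's body (76 mm by 85 mm) begins 54 mm behind the grasp point. The pads swing forward as they close: fully open they stand 13 mm farther back than shut.
Start: joints at [-1.504, 0.527, 1.433, -0, 1.181, -0.178], TCP at [0.152, -0.606, 0.239] pointing down, gripper open.
Joint ranges: [-3.08, 3.08], [-0.75, 2.2], [0.22, 2.44], [-1.43, 4.57], [0, 2.65], [-2.85, 2.85]. Speed limits (rad/s): [2.79, 2.79, 3.14, 3.14, 3.14, 3.14].

### API

Orientations are given as a unit quaternion [x, y, z, w].
In Python, from station import readout, cams, sign_off gives the robot as it stands.
- The arm moves only by the tool send_rows, never from a script. Its argument "commands" is text: rows parted by semicolons, each of 5 numbers parted by spaces: the finger opening in mm, from 0 to 85.4, then the shift along the tool's x, y, z each as a share of 0.02 m, from -1 to 1, then the turn about the tool's z as a share of 4 degrees, from -1 to 1. In form: grip dx dy dz spin; .... A call has 1 to 20 rows; each row shifts and turns the commanded pose from where the row before left it, along the tool's axes as they then stand; what a row does not reach is not made up. A row lasts 1/12 s, in which the tool goes at most 41.7 mm and 7.16 degrees, less where a joint would pass 70% of its speed; a pose out of reach is approached as far as the arm can. A call with a number of a shift or a turn outside -1 to 1 is refused whole. A call with a gripper value outside its range is refused whole. The fingers move at their own pace and stop on an object; "grip_force" is the grip in N (left out, the last holds). Time passes only in rows, so rows that do not move let the fingers close. It gives the time, the measured TCP pose, the force, the opening and the grip force at its end, in the units of the state.
- readout.sense(): the state, without advancing time (a new reading comes with each control period).
- cams.snapshot(name): name is "side" or "top" or "wrist"; returns a dict with "pixels" (420x560x3 uint8, red, green, blue), "intrinsics" (3x3 intrinsics, pixels), "eye" and "rotation" of the camera in the world. Camera axes: x right, y down, z forward; pixel columns grow to the right and rows downward; lengths in m; the calibration is good to about 2 mm. A picture is of the moment at which its call begins. There is no depth.
- sign_off(): hands the job in; it is judged then, once.
The state is a dict: "t": time; "q": joint angles; "qd": joint speeds; "tau": joint torques, N m; "tcp_pos": TCP position; "tool_rot": TCP orientation; "force": force on the tool from outside, world axes, zero at the start; "ft_torque": the same for the moment, N m; "finger_gap": opening from 0.0 (shut) to 1.0 (fully open); "gripper_force": force on a finger pad.
Only numpy, scipy, OpenCV 4.12 (cv2) and the standard library are available. Lean on these libraries where they do the work, as an engineer would, in place of code of your own. Each camera call takes 0.05 s, during which the arm holds its last target. There are 200 camera calls.

## Working session

There is one attempt and no reset: what is moved stays moved. The work goes in short steps, Python scripts to look and compute and a tool call to move; the robot and the scene stay as the last step left them, time stands still between calls to the robot, and variables do not carry over. Pictures are saved under pics/ and viewed, at most 10 in all, crops included, and the job is handed in when it is done.

Besides the shell and the picture viewer there is one more tool, called as a command line: name --argument value ..., lists and objects as JSON in quotes. send_rows: Moves the arm, as the interface text tells. Its arguments: {"type":"object","properties":{"commands":{"type":"string"},"grip_force":{"type":"number"}},"required":["commands"]}

```bash
mkdir -p pics
cat > h.py <<'E'
import numpy as np, cv2
from station import readout, cams, sign_off
def snap(n,f):
    s=cams.snapshot(n); np.savez('pics/'+f+'.npz',**{k:np.array(s[k]) for k in ('pixels','intrinsics','eye','rotation')})
    cv2.imwrite('pics/'+f+'.png',s['pixels'][:,:,::-1]); return s
def load(f): return np.load('pics/'+f+'.npz')
def cast(s,u,v,z):
    d=np.array(s['rotation'])@np.linalg.inv(s['intrinsics'])@[u,v,1]; e=np.array(s['eye'])
    return e+d*(z-e[2])/d[2]
def proj(s,p):
    c=np.array(s['rotation']).T@(np.array(p)-s['eye']); q=np.array(s['intrinsics'])@c; return q[:2]/q[2]
E
python3 - <<'E'
from h import *
for n in('top','side'):
    s=snap(n,n+'0'); print(n,s['eye'],np.round(s['rotation'],3).tolist())
r=readout.sense(); print(r['t'],r['tcp_pos'],r['tool_rot'],r['force'],r['finger_gap'])
E
```

```text
top [0.33562354 0.03138529 1.54681968] [0.706, -0.705, 0.054, -0.048]
side [ 0.36621517 -0.45081412  0.76101954] [0.927, -0.18, 0.061, -0.324]
0.1 [ 0.15207805 -0.60556347  0.23843416] [ 9.92457987e-01  1.22581307e-01  9.29504919e-05 -9.79179184e-04] [ 0.76454876 -0.81515147  0.64968405] 1.001421173854382
```

View pics/top0.png

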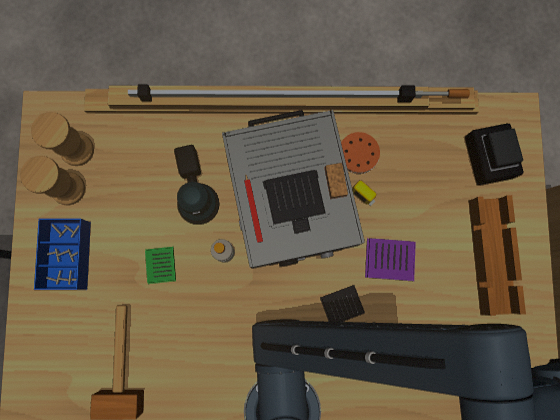

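View pics/side0.png

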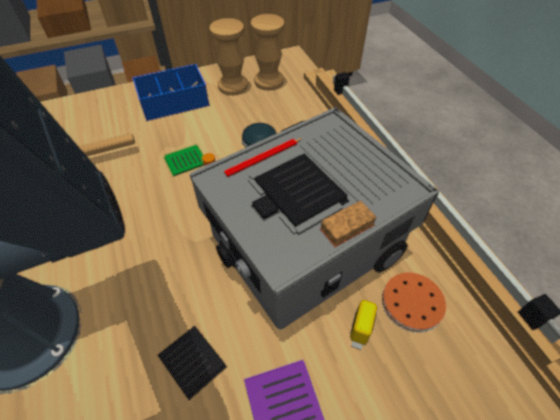

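The top view shows the grey extractor with the lid at about (294,196), the tab at (301,226) and the deck's corners at about (226,133), (332,113), (362,242) and (250,267). A red pencil lies left of the lid and the sanding block lies right of it. The small black lid at (343,304) and the green and purple ones are look-alikes. The camera rotation is a quaternion.

```bash
python3 - <<'E'
s=open('h.py').read()
s=s.replace("import numpy as np, cv2","import numpy as np, cv2\nfrom scipy.spatial.transform import Rotation as R")
s=s.replace("np.array(s['rotation'])","R.from_quat(s['rotation']).as_matrix()")
open('h.py','w').write(s)
E
cat > m.py <<'E'
from h import *
def black(f,box,zs):
    s=load(f); g=s['pixels'].max(2); u0,v0,u1,v1=box
    m=np.zeros(g.shape,np.uint8); m[v0:v1,u0:u1]=(g[v0:v1,u0:u1]<52)*255
    m=cv2.morphologyEx(m,cv2.MORPH_CLOSE,np.ones((5,5)))
    mo=cv2.morphologyEx(m,cv2.MORPH_OPEN,np.ones((25,25)))
    c=max(cv2.findContours(mo,0,2)[0],key=cv2.contourArea); r=cv2.minAreaRect(c)
    b=cv2.boxPoints(r); P=np.array([cast(s,*p,zs) for p in b])[:,:2]
    t=cv2.subtract(m,cv2.dilate(mo,np.ones((3,3)))); t=cv2.morphologyEx(t,cv2.MORPH_OPEN,np.ones((5,5)))
    print(f,'lid px',r[0],'centre',P.mean(0),'sides',[np.linalg.norm(P[i]-P[i-1]) for i in range(4)],'edges ang',[np.degrees(np.arctan2(*(P[i]-P[i-1])[::-1])) for i in range(4)])
    for c in cv2.findContours(t,0,2)[0]:
        if cv2.contourArea(c)>40:
            q=cv2.minAreaRect(c); print(' blob',q,cast(s,*q[0],.227))
E
python3 - <<'E'
from m import *
black('top0',(255,165,335,240),.229)
s=load('top0')
print(cast(s,280,180,.2))
P=[cast(s,*p,.215)[:2] for p in [(226,133),(332,113),(362,242),(250,267)]]
print(P,np.mean(P,0),[np.linalg.norm(P[i]-P[i-1]) for i in range(4)])
E
```

```text
top0 lid px (294.0, 197.5) centre [ 0.57339466 -0.02617183] sides [np.float64(0.11700794088498193), np.float64(0.128919533381912), np.float64(0.11710811773850235), np.float64(0.12730774525340394)] edges ang [np.float64(0.11683860570205666), np.float64(-89.88526037333328), np.float64(179.32822078614774), np.float64(90.07462008444986)]
 blob ((300.5, 227.0), (10.0, 15.0), 90.0) [ 0.49718633 -0.04240845  0.227     ]
[0.62492952 0.00919417 0.2       ]
[array([0.74773539, 0.15152888]), array([ 0.80335087, -0.12869531]), array([ 0.4601755 , -0.20029144]), array([0.39626729, 0.08579855])] [ 0.60188226 -0.02291483] [np.float64(0.3575616083737842), np.float64(0.28568982951332117), np.float64(0.3505643180992091), np.float64(0.2931411576577234)]
```

send_rows --commands "0 0.4 -0.4 -1 0.65;0 0.75 -0.75 -1 0;0 0.8 -0.78 -1 0;0 0.8 -0.78 -1 0;0 0.8 -0.78 -1 0;0 0.8 -0.78 0 0;0 0.8 -0.78 0 0;0 0.8 -0.78 0 0;0 0.8 -0.78 0 0;0 0.8 -0.78 0 0;0 0.8 -0.78 0 0;0 0.8 -0.78 0 0;0 0.8 -0.78 0 0;0 0.8 -0.78 0 0;0 0.8 -0.78 0 0;0 0.8 -0.78 0 0;0 0.8 -0.78 0 0;0 0.8 -0.78 0 0;0 0.8 -0.78 0 0;0 0.8 -0.78 0 0"

```text
t: 1.77
tcp_pos: [0.3962, -0.245, 0.339]
tool_rot: [0.995, 0.1, -0.0, -0.0]
force: [1.0, 1.6, -0.2]
finger_gap: 0.003
gripper_force: 0.0
```

send_rows --commands "0 0.8 -0.78 0 0;0 0.8 -0.78 0 0;0 0.8 -0.78 0 0;0 0.8 -0.78 0 0;0 0.8 -0.78 0 0;0 0.8 -0.78 0 0;0 0.8 -0.78 0 0;0 0.8 -0.78 0 0;0 0.6 -0.5 0 0;0 0 0 0 0;0 0 0 0 0"

```text
t: 2.68
tcp_pos: [0.5061, -0.0858, 0.3388]
tool_rot: [0.995, 0.101, -0.001, -0.0]
force: [-0.1, 0.4, 0.6]
finger_gap: -0.001
gripper_force: 0.0
```

Run:
```python
from h import *
for n in ('wrist','top'): s=snap(n,n+'1'); print(s['eye'],s['rotation'])
r=readout.sense(); print(r['t'],r['tcp_pos'],np.degrees(R.from_quat(r['tool_rot']).as_euler('xyz')),r['force'],r['finger_gap'])
```

```text
[ 0.57302515 -0.07259421  0.47248885] [ 0.76741    -0.62647031 -0.08618127  0.10578108]
[0.33562354 0.03138529 1.54681968] [ 0.7055439  -0.7049796   0.05374635 -0.04819646]
2.7833 [ 0.50571896 -0.08667938  0.33899061] [-1.79992608e+02  6.66246752e-02  1.14729700e+01] [ 0.77368193  0.04442471 -0.54957309] -0.00020917167432357787
```

View pics/wrist1.png

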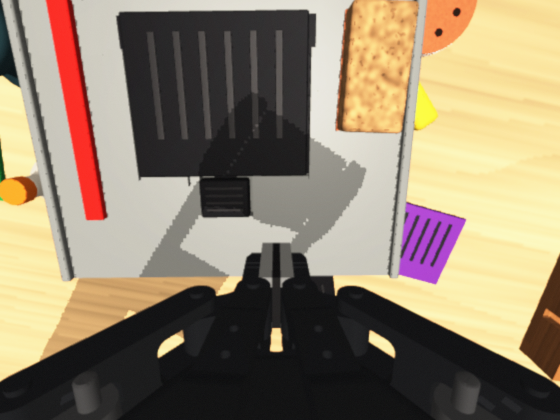

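The wrist view shows the lid at top centre, its front edge running from (138,177) to (309,173), and the tab between (200,178) and (250,217). The pencil and the sanding block are clear of the lid's path.

Run:
```python
from h import *
s=load('wrist1')
px={'tab':[(200,178),(249,178),(250,216),(202,217)],'deckfront':[(64,280),(399,277)],'rims':[(21,100),(410,100),(57,250),(395,250)]}
g=s['pixels'].max(2); m=np.zeros(g.shape,np.uint8); m[5:225,110:322]=(g[5:225,110:322]<48)*255
m=cv2.morphologyEx(m,cv2.MORPH_CLOSE,np.ones((9,9)))
n,l,st,_=cv2.connectedComponentsWithStats(m); print([x.tolist() for x in st[1:] if x[4]>300])
T=[cast(s,*p,.227)[:2] for p in px['tab']]; print('tab',np.mean(T,0),[np.linalg.norm(T[i]-T[i-1]).round(4) for i in range(4)])
L=[cast(s,*p,.229)[:2] for p in [(138,177),(309,173)]]; print('front',L,np.linalg.norm(L[1]-L[0]))
B=[cast(s,*p,.229)[:2] for p in [(120,13),(310,10)]]; print('rear',B)
F=np.mean(L,0);K=np.mean(B,0);print('mid',F,K,np.linalg.norm(K-F),np.degrees(np.arctan2(*(K-F)[::-1])), np.degrees(np.arctan2(*(L[0]-L[1])[::-1]))-90)
D=[cast(s,*p,.215)[:2] for p in px['deckfront']];print('deck',D,np.mean(D,0),np.linalg.norm(D[0]-D[1]),np.degrees(np.arctan2(*(D[0]-D[1])[::-1]))-90)
r=readout.sense();a=np.radians(11.47)
d=np.mean(T,0)-r['tcp_pos'][:2];print('tool xy',d@[np.cos(a),np.sin(a)],d@[np.sin(a),-np.cos(a)])
```

```text
[[118, 12, 192, 205, 25763]]
tab [ 0.50333257 -0.04528632] [np.float64(0.0324), np.float64(0.0388), np.float64(0.0316), np.float64(0.0394)]
front [array([0.50666902, 0.0242195 ]), array([ 0.53662539, -0.10656559])] 0.13417199741967184
rear [array([0.61873326, 0.04592577]), array([ 0.64664365, -0.08150007])]
mid [ 0.52164721 -0.04117304] [ 0.63268845 -0.01778715] 0.11347712766764646 11.893000666648637 12.901074635857327
deck [array([0.39383648, 0.08788668]), array([ 0.45787056, -0.21051481])] [ 0.42585352 -0.06131407] 0.30519471339345616 12.1114429355937
tool xy 0.0058924777244329166 -0.04104093836806347
```

send_rows --commands "0 0.1 -0.7 0 -0.18;0 0 -0.7 0 0;0 0 -0.65 0.3 0;0 0 0 0.8 0;0 0 0 0.9 0;0 0 0 0.9 0;0 0 0 0.9 0;0 0 0 0.6 0;0 0 0 0.3 0;0 0 0 0 0;0 0 0 0 0"

```text
t: 3.7
tcp_pos: [0.4997, -0.0457, 0.2454]
tool_rot: [0.994, 0.106, -0.0, -0.0]
force: [0.3, 0.4, 0.4]
finger_gap: -0.0
gripper_force: 0.0
```

Run:
```python
from h import *
s=snap('wrist','wrist2')
r=readout.sense(); print(r['t'],r['tcp_pos'],np.degrees(R.from_quat(r['tool_rot']).as_euler('xyz')),r['force'])
print(proj(s,r['tcp_pos']),proj(s,(.5033,-.0453,.227)))
d=np.array([.5033,-.0453])-r['tcp_pos'][:2];a=np.radians(12.2);print(d@[np.cos(a),np.sin(a)],d@[np.sin(a),-np.cos(a)])
cv2.imwrite('pics/w2c.png',cv2.resize(s['pixels'][100:320,150:420,::-1],None,fx=2.5,fy=2.5))
```

```text
3.75 [ 0.50012008 -0.04583672  0.24590726] [ 1.79963506e+02 -5.95504628e-02  1.21986586e+01] [ 0.48051242  0.16619664 -0.22870041]
[275.34869676 267.5919772 ] [275.66457098 245.23447778]
0.003221528695836702 0.0001473943145433969
```

View pics/w2c.png

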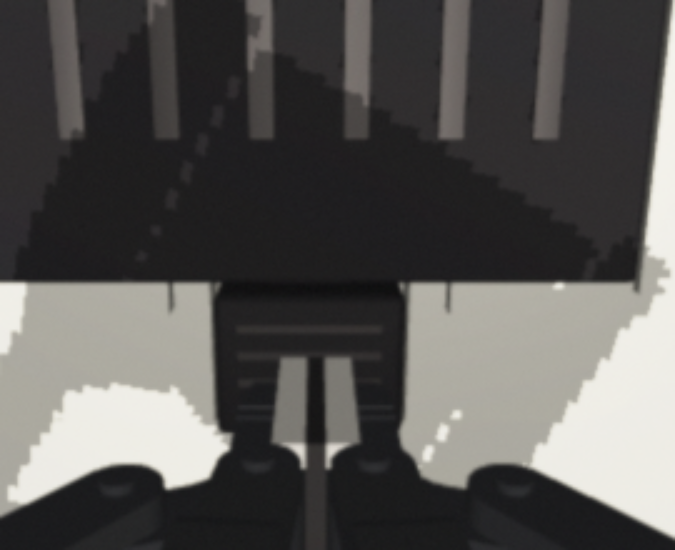

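The closed fingertip at crop (316,400) is centred over the tab, which spans crop x 215 to 405, and stays in front of the lid wall at crop y 280. Pressing now.

send_rows --commands "0 0 0 0.25 0;0 0 0 0.2 0;0 0 0 0.15 0;0 0 0 0.1 0;0 0 0 0.1 0;0 0 0 0 0"

```text
t: 4.25
tcp_pos: [0.5001, -0.0459, 0.2295]
tool_rot: [0.994, 0.106, 0.0, 0.0]
force: [-1.4, -0.4, 4.1]
finger_gap: 0.003
gripper_force: 2.2
```

send_rows --commands "0 0 0 0.1 0;0 0 0 0.05 0;0 0 0 0 0;0 0 0 0 0"

```text
t: 4.58
tcp_pos: [0.5001, -0.0459, 0.2271]
tool_rot: [0.994, 0.106, 0.0, 0.0]
force: [-0.8, 0.7, 7.3]
finger_gap: -0.001
gripper_force: 3.4
```

send_rows --commands "0 0.2 0 0 0;0 0.2 0 0 0;0 0.2 0 0 0;0 0.2 0 0 0;0 0.2 0 0 0;0 0.2 0 0 0;0 0.2 0 0 0;0 0 0 0 0"

```text
t: 5.25
tcp_pos: [0.5243, -0.0399, 0.2267]
tool_rot: [0.994, 0.107, -0.004, -0.0]
force: [-7.5, -0.6, 10.0]
finger_gap: -0.004
gripper_force: 5.2
```

Run:
```python
from h import *
s=snap('wrist','wrist3')
r=readout.sense(); print(r['t'],r['tcp_pos'],r['force'])
cv2.imwrite('pics/w3c.png',s['pixels'][:330,:,::-1])
```

```text
5.3 [ 0.52429277 -0.03993928  0.22664014] [-7.26057047 -1.38187414  9.91271422]
```

View pics/w3c.png

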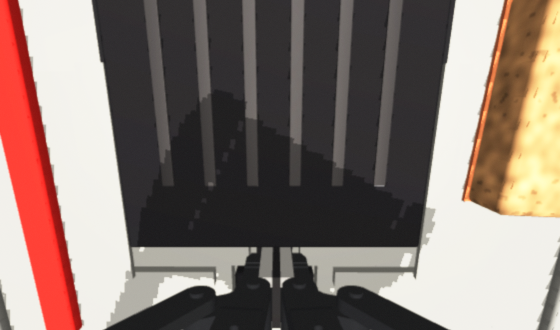

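The lid has been released and has slid back about 13 mm: its front edge is at row 247 and the guide fronts at row 270. The fingertip touches the wall at (277,250). Pushing on.

send_rows --commands "0 0.25 0 -0.05 0;0 0.3 0 0 0;0 0.3 0 0 0;0 0.3 0 0 0;0 0.3 0 0 0;0 0.3 0 0 0;0 0.3 0 0 0;0 0.3 0 0 0;0 0.3 0 0 0;0 0.3 0 0 0;0 0 0 0 0"

```text
t: 6.22
tcp_pos: [0.5867, -0.0272, 0.2272]
tool_rot: [0.994, 0.106, 0.001, 0.0]
force: [-0.0, -0.1, -0.4]
finger_gap: -0.001
gripper_force: 0.0
```

send_rows --commands "0 0.2 0 0 0;0 0.25 0 0 0;0 0.25 0 0 0;0 0.25 0 0 0;0 0.25 0 0 0;0 0.25 0 0 0;0 0.25 0 0 0;0 0.2 0 0 0;0 0.1 0 0 0;0 0 0 0 0;0 0 0 0 0"

```text
t: 7.13
tcp_pos: [0.6244, -0.0189, 0.2275]
tool_rot: [0.994, 0.106, 0.001, 0.0]
force: [-0.5, 0.3, -0.2]
finger_gap: -0.003
gripper_force: 0.0
```

Run:
```python
from h import *
s=snap('wrist','wrist4'); snap('side','side4')
r=readout.sense(); print(r['t'],r['tcp_pos'],r['force'])
```

```text
7.2333 [ 0.62407273 -0.01894879  0.22749851] [-0.25481368  0.47132897  0.04904928]
```

View pics/wrist4.png

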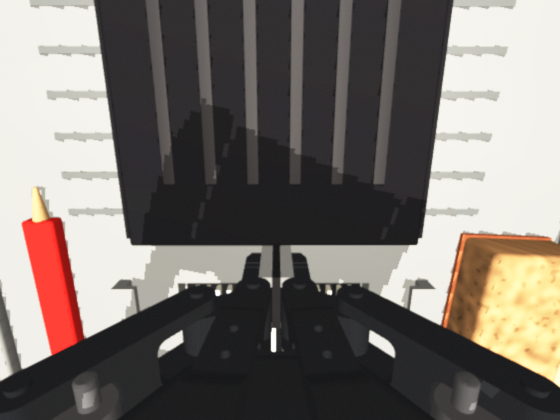

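The lid is straight and flat. Its front edge at row 245 lies behind the guide ends at row 285. Backing off and lifting away.

send_rows --commands "0 -0.3 0 0 0;0 -0.4 0 0 0;0 -0.2 0 -0.4 0;0 0 0 -0.8 0;0 0 0 -0.9 0;0 0 0 -0.9 0;0 0 0 -0.9 0;0 0 0 -0.9 0;0 -0.6 0 -0.5 0;0 -0.8 0 0 0;0 -0.8 0 0 0;0 -0.8 0 0 0;0 -0.8 0 0 0;0 -0.8 0 0 0;0 -0.6 0 0 0;0 0 0 0 0;0 0 0 0 0"

```text
t: 8.65
tcp_pos: [0.5043, -0.0448, 0.3342]
tool_rot: [0.994, 0.106, 0.001, 0.0]
force: [1.2, 0.2, 0.2]
finger_gap: -0.005
gripper_force: 0.0
```

Run:
```python
from h import *
s=snap('wrist','wrist5')
r=readout.sense(); print(r['t'],r['tcp_pos'],r['force'])
```

```text
8.7 [ 0.505033   -0.0448735   0.33403926] [-0.31944229 -1.44657781  1.0496625 ]
```

View pics/wrist5.png

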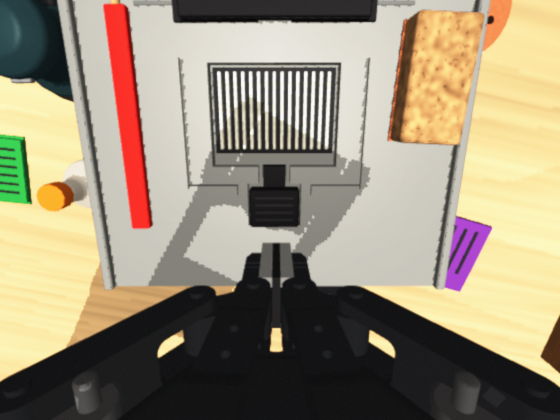

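The filter opening at (275,110) is fully uncovered and the tab at (274,207) is free. The lid's front edge is at about row 21, and the pencil and block have not moved. I'll measure the lid's travel and the tab's height before handing in.

Run:
```python
from h import *
s=load('wrist5'); a=np.radians(12.2); F=np.array([.5216,-.0412]); x=[np.cos(a),np.sin(a)]
for z,v in((.229,16),(.22,21)): d=cast(s,275,v,z)[:2]-F; print(z,'travel',d@x,'side',d@[-x[1],x[0]])
T=[cast(s,*p,.227)[:2] for p in[(249,187),(300,187),(300,226),(249,227)]];print([np.linalg.norm(T[i]-T[i-1]).round(4) for i in range(4)],np.mean(T,0))
```

```text
0.229 travel 0.11630346325131737 side -0.00017274358660068697
0.22 travel 0.11566296402560303 side -0.00015740764952200896
[np.float64(0.0332), np.float64(0.0399), np.float64(0.0323), np.float64(0.0414)] [ 0.50326176 -0.04461639]
```

The lid has travelled about 116 mm on the middle line, and the tab's size and position match it being fully out.

```bash
python3 -c "
from station import sign_off; print(sign_off())"
```

```text
the job is handed in; nothing more can be done
None
```

The job is handed in: I pressed the tab in and slid the lid back about 116 mm, where it lies flat behind the uncovered filter opening; the tab looks fully back out in the last picture, the pencil and sanding block by the lid are where they were, and the hand is clear above the machine (no verdict was returned).

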